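# Weigh a loaded sample carrier on the spring balance

## Robot

A 7-joint arm with a two-finger parallel gripper is mounted at the origin on a cart in front of the work surface, level with it; the furniture and walls round the work are solid. World frame = base frame: x ahead of the robot, y to its left, z up, the work surface at z = 0. Lengths are in m, angles in rad, forces in N, time in s.
With the tool pointing down it reaches from about 0.4 to 0.875 m from the base axis. Payload 19.3 kg.
Tool frame: the origin (TCP) lies at the very end of the fingers, on their centre line; the grasp point (between the pads) lies 19 mm behind it; z points along the fingers, y is the direction in which the jaws open and shut (so a half turn about z gives the same grasp; the last joint's range is limited). The gripper opens to 85 mm and grips with 20 to 120 N. Pads are 22 mm wide; open, the fingers measure 114 mm over their backs; the gripper's body (76 mm by 85 mm) begins 54 mm behind the grasp point. The pads swing forward as they close: fully open they stand 13 mm farther back than shut.
Start: joints at [1.131, 0.521, -0.036, 1.599, 0.021, 1.021, -0.113], TCP at [0.226, -0.583, 0.231] pointing down, gripper open.
Joint ranges: [-2.91, 2.91], [-0.3, 2.13], [-1.5, 1.42], [0.17, 2.43], [-1.26, 4.41], [0.16, 1.93], [-2.52, 2.52]. Speed limits (rad/s): [1.89, 1.89, 2.39, 2.39, 3.01, 3.01, 3.01].

## Interface

Orientations are given as [roll, pitch, yaw] about the fixed x, y, z axes, in that order (R = Rz(yaw) Ry(pitch) Rx(roll)).
In Python, from workcell import env gives the robot as it stands. The module is installed in compiled form; this text tells all that it offers. Calls block until the motion is done:
- env.move_ptp(position, orientation): joint-space move of the TCP to a pose.
- env.move_linear(position, rot=None, speed=0.15): straight line of the TCP; rot=None keeps the orientation; speed is the mean speed in m/s.
- env.set_joints(angles): joint-space move.
- env.gripper_to(opening): finger opening in m; the grip force is fixed at half the most; returns when the fingers have stopped.
- env.sleep(seconds).
- env.solve_ik(position, orientation): joint angles nearest the present ones, or None.
- env.capture(name): name is "scene" or "side" or "wrist"; returns (picture, depth): 420x560x3 uint8, blue, green, red; 420x560 float32, m along the optical axis (not along the pixel's ray), 0 where there is no reading.
- env.camera_params(name): a dict with "mtx" (3x3 intrinsics, pixels), "world_from_camera" (4x4, takes a point from camera to world coordinates). Camera axes: x right, y down, z forward; pixel columns grow to the right and rows downward; lengths in m; the calibration is good to about 2 mm. The wrist camera is an equidistant fisheye: a pixel r from the principal point sees the ray r / f radians off the axis. A picture is of the moment at which its call begins: read the wrist's pose just before it. camera_params takes no time and is no camera call; for the wrist camera it gives the pose at the moment of the call.
A pose or a line that the arm cannot do raises env.MotionError and nothing moves.
- env.hand_in(): hands the job in, once; it reports no verdict.
Readings, each from a call of its own:
- env.read_clock(): time.
- env.read_q(): joint angles.
- env.read_dq(): joint speeds.
- env.read_effort(): joint torques, N m.
- env.read_ee_pos(): TCP position.
- env.read_eef_rot(): TCP orientation.
- env.read_wrist_force(): force on the tool from outside, world axes, zero at the start.
- env.read_ft_torque(): the same for the moment, N m.
- env.read_width(): finger opening in m.
Only numpy, scipy, OpenCV 4.12 (cv2) and the standard library are available. Lean on these libraries where they do the work, as an engineer would, in place of code of your own. Each camera call takes 0.05 s, during which the arm holds its last target.

## Task

Weigh the tub in its carrier: hang the carrier by its ring on the hook of the spring balance, with the tub still standing in it. Let the weight onto the spring slowly and let go only once the balance bears all of it, so that the pointer neither jumps, springs back nor is pulled to its stop, and leave the carrier hanging freely and still. Do not disturb the other things on the bench.

Things in the scene. Friction and masses are not known exactly. Their poses are not given: they have to be found in the camera images.
- balance: Spring balance on a fixed stand. Origin on the bench straight below the hook; x from the hook to the post behind it, z up; hook opening and scale face look to -x. Post 18 mm thick at x = +64 mm, 520 mm tall; grey base 95 (x) x 140 (y) x 16 mm at x = -20 to +75 mm, also under the hook.
- housing_under (a point): Middle of the underside of the balance's white housing, 60 (x) x 90 (y) x 140 mm, straight over the hook, 365 mm above the bench. It bars the way from above: what holds the carrier at the hook must lean back toward the balance's -x, 30 to 45 degrees from vertical.
- hook_seat (a point): Middle of the ring's wire when it rests in the hook's bowl; axes as the balance's; 290 mm above the bench unloaded, moves with the hook. J hook of 7 mm wire in the x-z plane: shank behind (inner face x = +11 mm), bowl underside 10 mm below this point. Bring the ring on from the front (-x), its top wire above the hook's tip, the tip inside the ring, until over the bowl; then lower.
- hook_tip (a point): Top end of the hook's upturned tip, in front of the bowl: 16 mm toward -x and 17.5 mm above the seat point; moves with the hook.
- hook (a joint): Travel of hook and pointer straight down, m: 0 unloaded, stop at 0.085. Spring 125 N/m (8 mm per newton), lightly damped: it should never move faster than a few cm/s. At rest under the loaded carrier it stands between 0.023 and 0.062, by the weight, which is not known beforehand (2.9 to 7.7 N).
- carrier: Loose carrier, 0.18 kg, on the bench: aluminium tray 68 (x) x 72 (y) x 34 mm, 4 mm walls; steel bail rising at y = +-39 mm to 74 mm height; on its middle a grey upright stem 18 (x) x 16 (y) mm from 72 to 144 mm height, and on that a ring of 6 mm wire, 56 mm outside, 44 mm inside, its hole looking along x. Origin at the centre of the underside, z up. A half turn about z makes no difference.
- carrier_ring_top (a point): Middle of the wire at the top of the carrier's ring, 196 mm above the carrier's underside, on its z axis.
- carrier_grip (a point): Point on the stem's centre line, 100 mm above the carrier's underside. Pinch the stem across its 16 mm (along the carrier's y), the gripper leaning back along the carrier's x by 30 to 45 degrees so that the ring above stays clear of the gripper's body.
- tub: White round tub with lid, diameter 53 mm, 46 mm high, standing loose in the carrier's tray (4 mm floor; about 4 mm play). Contents of unknown weight (0.12 to 0.60 kg with the tub). Origin at the centre of its underside.
- bottle: Bystander: brown stoppered bottle, diameter 60, height 112 mm, origin under its centre.
- carton: Bystander: small carton 52 x 62 x 70 mm, origin under its centre.
- jar: Bystander: clear glass jar, diameter 60, height 82 mm, origin under its centre.
- timer_box: Bystander: flat white bench timer 63 x 63 x 21 mm, origin under its centre.
There are look-alikes about, which are no part of the job. What is shaped like the carrier but blue is not meant.

How it is judged:
By the outcome, as a careful person would: the job done as asked, in the order asked, and still so for the second after the job is handed in, with the robot touching nothing.
It also fails if it takes over 58 s, if anything falls off the work surface, if the arm or the gripper's body presses on something with over 40 N, if the wrist force passes 120 N, or if a joint passes its speed limit or range.

## Working session

There is one attempt and no reset: what is moved stays moved. The work goes in short steps, each a Python script; the robot and the scene stay as the last script left them, time stands still between calls to the robot, and variables do not carry over. Pictures are saved under pics/ and viewed, and the job is handed in when it is done.

```bash
mkdir -p pics; ls; python3 - <<'E'
from workcell import env
import cv2,numpy as np
for n in ["scene","side","wrist"]:
    p,d=env.capture(n); cv2.imwrite(f"pics/{n}0.png",p); np.save(f"pics/{n}0.npy",d)
    c=env.camera_params(n); print(n,np.round(c["mtx"],1).tolist(),np.round(c["world_from_camera"],3).tolist())
print(env.read_clock(),env.read_ee_pos(),env.read_eef_rot(),env.read_q(),env.read_width())
E
```

```text
pics
scene [[412.8, 0.0, 280.5], [0.0, 412.8, 216.6], [0.0, 0.0, 1.0]] [[-0.728, -0.369, 0.578, -0.237], [-0.685, 0.375, -0.624, 0.777], [0.014, -0.851, -0.526, 0.891], [0.0, 0.0, 0.0, 1.0]]
side [[500.9, 0.0, 291.8], [0.0, 500.9, 215.6], [0.0, 0.0, 1.0]] [[-0.863, -0.335, 0.378, -0.068], [-0.505, 0.543, -0.671, 0.978], [0.02, -0.77, -0.638, 1.174], [0.0, 0.0, 0.0, 1.0]]
wrist [[325.2, 0.0, 284.9], [0.0, 325.2, 211.2], [0.0, 0.0, 1.0]] [[0.362, -0.894, -0.263, 0.293], [-0.932, -0.347, -0.101, -0.557], [-0.001, 0.282, -0.959, 0.373], [0.0, 0.0, 0.0, 1.0]]
0.15 [ 0.22574879 -0.5825451   0.23084272] [-3.14070590e+00  6.33969244e-05  3.69715715e-01] [ 1.13083174  0.5219212  -0.03630783  1.59984344  0.0211937   1.0211017
 -0.11281568] 0.08520774739804615
```

View pics/scene0.png

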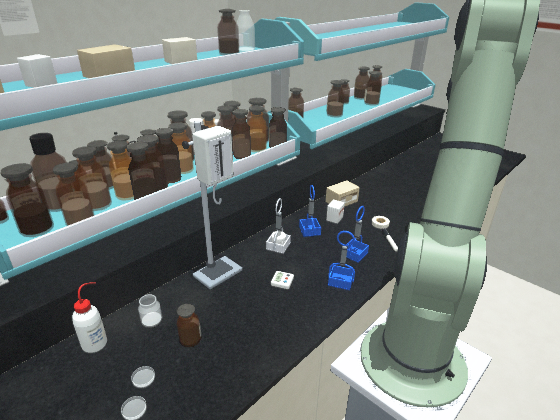

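View pics/side0.png

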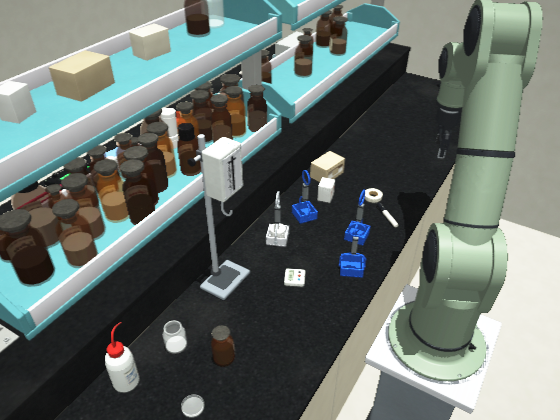

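View pics/wrist0.png

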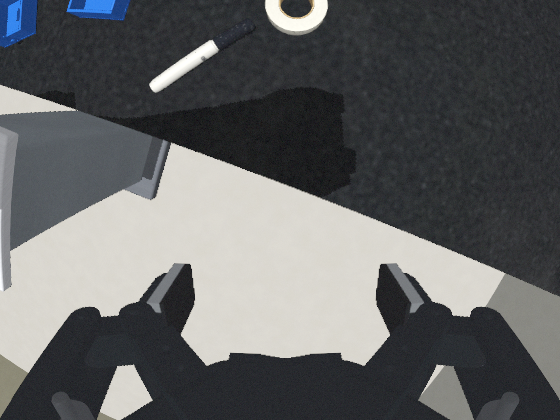

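```bash
cat > h.py <<'E'
import numpy as np,cv2
from scipy.spatial.transform import Rotation as R
def cloud(name,d,c):
    K=c["mtx"];T=c["world_from_camera"]
    v,u=np.mgrid[:d.shape[0],:d.shape[1]]
    P=np.stack([(u-K[0,2])/K[0,0]*d,(v-K[1,2])/K[1,1]*d,d],-1)
    W=P@T[:3,:3].T+T[:3,3]; W[d<=0]=np.nan
    return W
def proj(p,c):
    K=c["mtx"];T=np.linalg.inv(c["world_from_camera"])
    q=T[:3,:3]@np.asarray(p)+T[:3,3]; return (K@q/q[2])[:2]
E
python3 - <<'E'
from workcell import env
import cv2,numpy as np
from h import *
out=[]
for n,(x0,y0,x1,y1) in dict(scene=(170,120,410,300),side=(180,130,420,310)).items():
    p=cv2.imread(f"pics/{n}0.png"); d=np.load(f"pics/{n}0.npy")
    cv2.imwrite(f"pics/{n}0c.png",cv2.resize(p[y0:y1,x0:x1],None,fx=3.3,fy=3.3,interpolation=cv2.INTER_CUBIC))
    W=cloud(n,d,env.camera_params(n)); np.save(f"pics/{n}0W.npy",W)
    pts=dict(scene=[(278,242),(278,205),(217,272),(213,155),(216,200),(283,280),(188,325),(150,310),(335,210),(311,228),(341,275),(356,250),(140,377)],side=[(277,236),(277,200),(225,280),(225,170),(228,212),(294,277),(222,345),(174,335),(326,188)])[n]
    for u,v in pts: print(n,u,v,np.round(W[v,u],3))
E
```

```text
scene 278 242 [ 0.589 -0.105  0.037]
scene 278 205 [ 0.727 -0.249  0.074]
scene 217 272 [0.635 0.138 0.015]
scene 213 155 [0.584 0.156 0.452]
scene 216 200 [0.623 0.129 0.29 ]
scene 283 280 [0.449 0.018 0.018]
scene 188 325 [0.456 0.376 0.081]
scene 150 310 [0.591 0.408 0.064]
scene 335 210 [ 0.555 -0.394  0.061]
scene 311 228 [ 0.565 -0.261  0.035]
scene 341 275 [ 0.341 -0.15   0.002]
scene 356 250 [ 0.387 -0.305  0.   ]
scene 140 377 [0.468 0.523 0.   ]
side 277 236 [ 0.597 -0.105  0.031]
side 277 200 [ 0.617 -0.138  0.156]
side 225 280 [0.633 0.145 0.022]
side 225 170 [0.589 0.157 0.458]
side 228 212 [ 0.725 -0.011  0.148]
side 294 277 [0.457 0.02  0.019]
side 222 345 [0.466 0.38  0.085]
side 174 335 [0.599 0.414 0.074]
side 326 188 [ 0.563 -0.398  0.064]
```

View pics/scene0c.png

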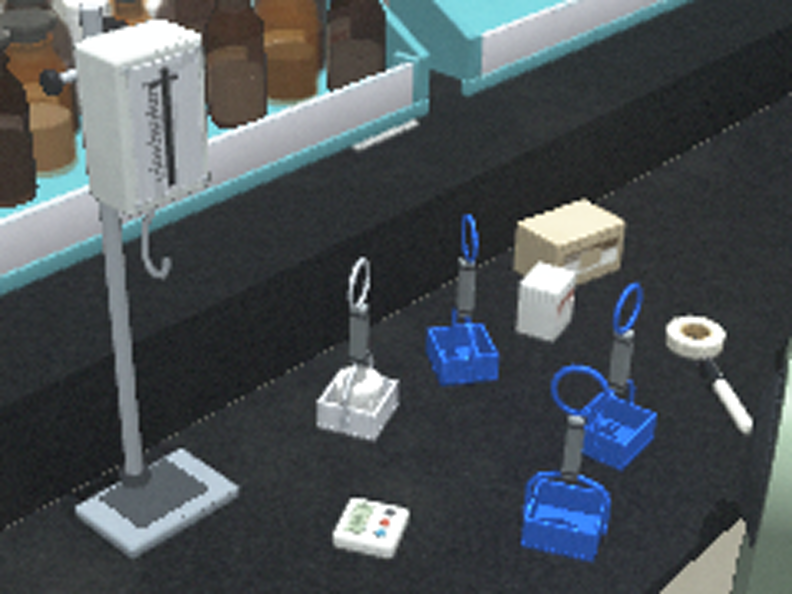

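View pics/side0c.png

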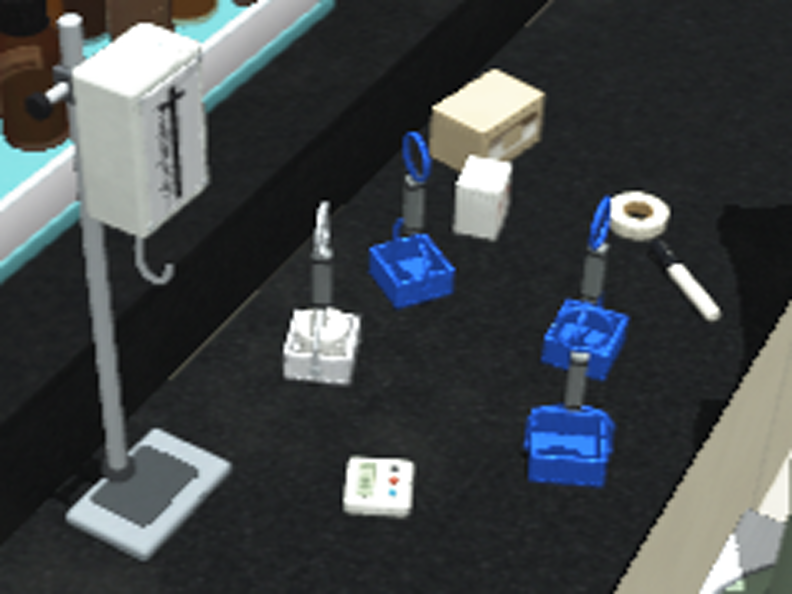

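The silver carrier with the white tub is at scene (278,242) and side (277,236). The look-alikes, at scene (311,228), (356,250) and (341,275), are blue and empty. So the silver one is the one meant, and the enlarged crops confirm it. Next I'll fit the poses.

```bash
python3 - <<'E'
import cv2,numpy as np
for n in ["scene","side"]:
    W=np.load(f"pics/{n}0W.npy"); p=cv2.imread(f"pics/{n}0.png").astype(int)
    f=W.reshape(-1,3); col=p.reshape(-1,3)
    def sel(c,r,z0,z1):
        m=(np.hypot(f[:,0]-c[0],f[:,1]-c[1])<r)&(f[:,2]>z0)&(f[:,2]<z1); return f[m],col[m]
    # carrier
    s,_=sel((.61,-.13),.08,.02,.04); print(n,"tray",len(s), np.round(cv2.minAreaRect((s[:,:2]*1000).astype(np.float32)),1) if 0 else cv2.minAreaRect((s[:,:2]*1000).astype(np.float32)))
    s,_=sel((.61,-.13),.05,.08,.14); print("stem",len(s),np.round(s.mean(0),3),np.round(s.std(0),3))
    s,_=sel((.61,-.13),.06,.146,.22); print("ring",len(s),np.round(s.mean(0),3), s[:,2].max()); 
    if len(s)>3:
        w,v=np.linalg.eigh(np.cov(s[:,:2].T)); print("  ring dir",np.degrees(np.arctan2(v[1,1],v[0,1])),np.sqrt(w)*1e3)
    # base
    s,c=sel((.635,.14),.14,.011,.021); print("base",len(s),cv2.minAreaRect((s[:,:2]*1000).astype(np.float32)))
    s,c=sel((.64,.14),.1,.37,.53);print("housing",len(s),cv2.minAreaRect((s[:,:2]*1000).astype(np.float32)),s[:,2].min(),s[:,2].max())
    s,c=sel((.64,.14),.14,.03,.25);print("post",len(s),np.round(np.median(s,0),3), np.round(s.std(0),3))
    s,c=sel((.64,.14),.06,.27,.36);print("hook",len(s),np.round(s[np.argsort(s[:,2])][::max(1,len(s)//12)],3).tolist())
E
```

```text
scene tray 168 ((607.6604614257812, -124.0272445678711), (70.60298156738281, 87.5374755859375), 23.616291046142578)
stem 86 [ 0.605 -0.123  0.11 ] [0.005 0.006 0.017]
ring 51 [ 0.607 -0.123  0.174] 0.19777942097144308
  ring dir 112.36185004967152 [ 1.71985431 18.43000821]
base 861 ((662.5093383789062, 140.74513244628906), (214.44378662109375, 137.81785583496094), 88.88703155517578)
housing 2101 ((635.2749633789062, 133.47129821777344), (113.79113006591797, 92.89149475097656), 1.9293546676635742) 0.37018783224554297 0.5159315557935499
post 2212 [0.725 0.141 0.111] [0.023 0.058 0.049]
hook 177 [[0.679, 0.139, 0.272], [0.67, 0.134, 0.28], [0.606, 0.128, 0.285], [0.674, 0.134, 0.288], [0.601, 0.132, 0.293], [0.632, 0.132, 0.297], [0.601, 0.135, 0.301], [0.675, 0.134, 0.305], [0.675, 0.138, 0.31], [0.628, 0.13, 0.315], [0.677, 0.135, 0.322], [0.68, 0.139, 0.329], [0.624, 0.131, 0.336]]
side tray 183 ((608.6553955078125, -122.5035629272461), (68.29487609863281, 86.21160125732422), 22.4143123626709)
stem 85 [ 0.606 -0.118  0.109] [0.006 0.003 0.017]
ring 54 [ 0.607 -0.12   0.174] 0.20126407574064475
  ring dir 111.99065905148437 [ 2.01425831 17.46569724]
base 990 ((661.9060668945312, 139.69406127929688), (212.70648193359375, 135.9171142578125), 89.29646301269531)
housing 2365 ((636.7236328125, 136.68423461914062), (114.66722106933594, 92.860595703125), 2.663764476776123) 0.37002450659444075 0.5178802102118912
post 2138 [0.726 0.142 0.124] [0.025 0.054 0.048]
hook 176 [[0.68, 0.139, 0.27], [0.675, 0.144, 0.279], [0.674, 0.126, 0.286], [0.686, 0.138, 0.289], [0.673, 0.14, 0.292], [0.68, 0.14, 0.296], [0.626, 0.134, 0.301], [0.601, 0.135, 0.305], [0.673, 0.134, 0.31], [0.634, 0.134, 0.315], [0.682, 0.134, 0.321], [0.625, 0.136, 0.328], [0.677, 0.141, 0.347]]
```

```bash
cat > ov.py <<'E'
import numpy as np,cv2
from h import *
def carrier_pts(p,yaw,z0=0,T=None):
    L=[]
    a,b=34,36
    for z in (0,34): L.append([(a,b,z),(a,-b,z),(-a,-b,z),(-a,b,z),(a,b,z)])
    for x in(-9,9):
        L.append([(x,8,72),(x,8,144),(x,-8,144),(x,-8,72),(x,8,72)])
    t=np.linspace(0,2*np.pi,40)
    for r in(22,28): L.append([(0,r*np.cos(s),171-3+r*np.sin(s)) for s in t])
    L.append([(0,39,30),(0,39,74),(0,-39,74),(0,-39,30)])
    return tr(L,p,yaw)
def balance_pts(p,yaw,q=0):
    L=[]
    for z in(0,16): L.append([(-20,70,z),(75,70,z),(75,-70,z),(-20,-70,z),(-20,70,z)])
    for z in(365,505): L.append([(-30,45,z),(30,45,z),(30,-45,z),(-30,-45,z),(-30,45,z)])
    for x in(55,73):L.append([(x,0,16),(x,0,520)])
    t=np.linspace(0,np.pi,15)
    q*=1000
    L.append([(14.5,0,365)]+[(14.5-(14.5+16)/2*(1-np.cos(s)), 0, 300-16*np.sin(s)-q) for s in t][0:0]+[(14.5,0,300-q),(10,0,288-q),(0,0,283.5-q),(-10,0,288-q),(-16,0,298-q),(-16,0,307.5-q)])
    return tr(L,p,yaw)
def tr(L,p,yaw):
    Rz=R.from_euler('z',yaw,degrees=True).as_matrix()
    return [np.array(l)/1000@Rz.T+np.array([p[0],p[1],p[2] if len(p)>2 else 0]) for l in L]
def draw(img,Ls,c,box,s,colr=(0,0,255)):
    x0,y0,x1,y1=box
    im=cv2.resize(img[y0:y1,x0:x1],None,fx=s,fy=s,interpolation=cv2.INTER_CUBIC)
    for l in Ls:
        uv=np.array([proj(q,c) for q in l])
        cv2.polylines(im,[np.int32(((uv+0.5-[x0,y0])*s))],False,colr,1,cv2.LINE_AA)
    return im
E
python3 - <<'E'
from workcell import env
from ov import *
b={"scene":(185,120,305,295),"side":(185,130,305,305)}
ims=[]
for n in b:
    p=cv2.imread(f"pics/{n}0.png"); c=env.camera_params(n)
    ims.append(draw(p,carrier_pts((.609,-.124),22.2)+balance_pts((.617,.134),2.2),c,b[n],3.3))
cv2.imwrite("pics/ov1.png",np.hstack(ims))
# IK
psi=np.radians(2.2)
q0=env.read_q()
for t in (32,38,43):
  for flip in (0,1):
    for nm,(pp,yaw) in dict(car=((.609,-.124,.1),22.2),hook=((.617,.134,.21),2.2)).items():
      ps=np.radians(yaw); tt=np.radians(t)
      z=np.array([np.sin(tt)*np.cos(ps),np.sin(tt)*np.sin(ps),-np.cos(tt)])
      y=np.array([-np.sin(ps),np.cos(ps),0])*(1 if flip else -1)
      x=np.cross(y,z); M=np.stack([x,y,z],1)
      tcp=np.array(pp)+z*.019
      r=env.solve_ik(tcp,R.from_matrix(M).as_euler('xyz'))
      print(t,flip,nm,x.round(2),None if r is None else np.round(r,2))
E
```

```text
32 0 car [0.79 0.32 0.53] [ 0.9   0.8  -0.88  2.04  1.38  0.23 -2.16]
32 0 hook [0.85 0.03 0.53] [-0.98  0.54  0.79  2.1  -1.19  0.21 -0.78]
32 1 car [-0.79 -0.32 -0.53] [ 0.9   0.8  -0.88  2.04  1.38  0.23  0.98]
32 1 hook [-0.85 -0.03 -0.53] [ 0.03  0.46 -0.55  2.06  1.28  0.45  0.07]
38 0 car [0.73 0.3  0.62] [ 1.16  1.09 -1.27  2.08  1.74  0.52 -2.31]
38 0 hook [0.79 0.03 0.62] [-1.04  0.58  0.85  2.18  4.23  0.21  0.04]
38 1 car [-0.73 -0.3  -0.62] [ 1.16  1.09 -1.27  2.08  1.74  0.52  0.83]
38 1 hook [-0.79 -0.03 -0.62] [ 0.22  0.52 -0.82  2.12  1.67  0.6  -0.27]
43 0 car [0.68 0.28 0.68] [ 1.19  1.12 -1.27  2.12  1.95  0.47 -2.46]
43 0 hook [0.73 0.03 0.68] [-0.57  0.43  0.16  2.22  2.35  0.29  2.02]
43 1 car [-0.68 -0.28 -0.68] [ 1.19  1.12 -1.27  2.12  1.95  0.47  0.68]
43 1 hook [-0.73 -0.03 -0.68] [ 0.5   0.79 -1.31  2.17  1.87  1.01 -0.28]
```

View pics/ov1.png

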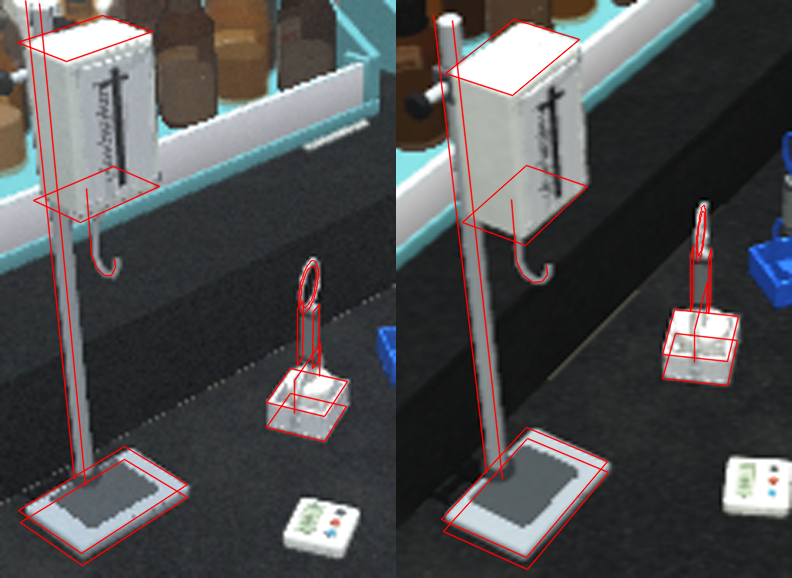

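```bash
cat >> h.py <<'E'
def tool(yaw,t,flip=1):
    ps,tt=np.radians(yaw),np.radians(t)
    z=np.array([np.sin(tt)*np.cos(ps),np.sin(tt)*np.sin(ps),-np.cos(tt)])
    y=np.array([-np.sin(ps),np.cos(ps),0])*(1 if flip else -1)
    M=np.stack([np.cross(y,z),y,z],1)
    return z,R.from_matrix(M).as_euler('xyz')
E
python3 - <<'E'
from workcell import env
from h import *
z,o=tool(22.2,43)
g=np.array([.609,-.124,.103])
for back,up in ((0,0),(.13,0),(.2,0),(.25,0),(.13,.1),(.13,.2),(.2,.1),(.2,.2)):
    p=g+z*.019-z*back+[0,0,up]
    r=env.solve_ik(p,o); print(back,up,p.round(3),None if r is None else np.round(r,2))
print(env.solve_ik([.226,-.583,.42],env.read_eef_rot()))
print(env.solve_ik([.30,-.45,.45],env.read_eef_rot()))
z,o=tool(2.2,43)
for dx,h in((-.08,.23),(0,.23),(0,.21),(0,.15),(-.12,.15)):
    p=np.array([.617+dx,.134,h])+z*.019
    r=env.solve_ik(p,o); print(dx,h,None if r is None else np.round(r,2))
E
```

```text
0 0 [ 0.621 -0.119  0.089] [ 1.19  1.11 -1.27  2.12  1.94  0.46  0.68]
0.13 0 [ 0.539 -0.153  0.184] [ 1.41  0.78 -1.29  2.22  1.35  0.21  1.13]
0.2 0 [ 0.495 -0.171  0.235] [ 1.63  0.69 -1.43  2.23  0.66  0.25  1.81]
0.25 0 [ 0.463 -0.184  0.272] None
0.13 0.1 [ 0.539 -0.153  0.284] [ 1.54  0.59 -1.41  2.13  0.36  0.3   1.99]
0.13 0.2 [ 0.539 -0.153  0.384] None
0.2 0.1 [ 0.495 -0.171  0.335] None
0.2 0.2 [ 0.495 -0.171  0.435] None
[ 1.12141906  0.4003568  -0.02320888  1.31347058  0.00911028  1.42875643
 -0.10233347]
[ 0.91970668  0.23205399 -0.05954818  1.47612238  0.01357725  1.43468279
 -0.34118373]
-0.08 0.23 [ 0.47  0.56 -1.27  2.33  1.81  0.89 -0.47]
0 0.23 [ 0.27  0.51 -0.9   2.17  1.81  0.67 -0.4 ]
0 0.21 [ 0.5   0.79 -1.31  2.17  1.87  1.01 -0.28]
0 0.15 [-0.35  0.55 -0.12  2.24  2.39  0.48 -1.14]
-0.12 0.15 None
```

```bash
cat > fk.py <<'E'
import numpy as np
from scipy.spatial.transform import Rotation as R
AX='zyzyzyz'
def fk(q,par,full=False):
    # par: 8 offsets(24) + axis tilt small + tool rot(3)
    off=par[:24].reshape(8,3); sg=par[24:31]; T=R.identity(); p=off[0].copy(); pts=[p]
    for i in range(7):
        T=T*R.from_euler(AX[i],sg[i]*q[i]); p=p+T.apply(off[i+1]); pts.append(p)
    T=T*R.from_rotvec(par[31:34])
    return (p,T,np.array(pts)) if full else (p,T)
E
python3 - <<'E'
from workcell import env
from h import *; from fk import *
from scipy.optimize import least_squares
import itertools
rng=np.random.default_rng(0)
S=[(np.array(env.read_q()),np.array(env.read_ee_pos()),R.from_euler('xyz',env.read_eef_rot()))]
while len(S)<90:
    p=[rng.uniform(.3,.75),rng.uniform(-.5,.4),rng.uniform(.1,.5)]
    z,o=tool(rng.uniform(-60,60),rng.uniform(0,50),rng.integers(2))
    q=env.solve_ik(p,o)
    if q is not None:S.append((np.array(q),np.array(p),R.from_euler('xyz',o)))
def res(x,sg):
    par=np.concatenate([x[:24],sg,x[24:]]);out=[]
    for q,p,r in S:
        a,b=fk(q,par); out+=list(a-p)+list(.3*(b.inv()*r).as_rotvec())
    out+=list(1e-4*x[:24])
    return np.array(out)
x0=np.zeros(27); x0[:24].reshape(8,3)[[1,2,4,6],2]=[.34,.2,.2,.2]
best=None
for sz in itertools.product([1,-1],repeat=4):
  for rv in ([0,0,0],[0,0,1.57],[0,0,3.1],[0,0,-1.57]):
    sg=np.array([sz[0],1,sz[1],1,sz[2],1,sz[3]],float); x=x0.copy();x[24:]=rv
    # quick rotation-only check
    rr=[(fk(q,np.concatenate([x[:24],sg,x[24:]]))[1].inv()*r).magnitude() for q,p,r in S[:20]]
    if best is None or np.mean(rr)<best[0]: best=(np.mean(rr),sg,x)
print(best[0],best[1],best[2][24:])
s=least_squares(res,best[2],args=(best[1],))
print(np.abs(s.fun).max()); print(s.x[:24].reshape(8,3).round(3),s.x[24:].round(3))
np.save("par.npy",np.concatenate([s.x[:24],best[1],s.x[24:]]))
E
```

```text
0.0007963267964617852 [-1.  1. -1.  1. -1.  1. -1.] [0.   0.   1.57]
2.6487355419943506e-05
[[ 0.     0.     0.16 ]
 [ 0.    -0.011  0.16 ]
 [-0.    -0.011  0.265]
 [ 0.    -0.019  0.265]
 [-0.    -0.019  0.21 ]
 [ 0.    -0.     0.21 ]
 [-0.    -0.     0.164]
 [ 0.    -0.     0.164]] [0.    0.    1.571]
```

```bash
cat >> fk.py <<'E'
from scipy.optimize import least_squares
PAR=np.load('par.npy')
LO=np.array([-2.91,-.3,-1.5,.17,-1.26,.16,-2.52]);HI=np.array([2.91,2.13,1.42,2.43,4.41,1.93,2.52])
def ik(p,o,seed,w=.003):
    r=R.from_euler('xyz',o)
    f=lambda q:np.concatenate([(fk(q,PAR)[0]-p)*10,3*(fk(q,PAR)[1].inv()*r).as_rotvec(),w*(q-seed)])
    s=least_squares(f,np.clip(seed,LO+.01,HI-.01),bounds=(LO,HI))
    s=least_squares(lambda q:f(q)[:6] if 0 else np.concatenate([f(q)[:6],1e-5*(q-s.x)]),s.x,bounds=(LO,HI))
    ok=np.abs(s.fun[:6]).max()<1e-3
    return s.x if ok else None
def margin(q): return np.minimum(q-LO,HI-q).min()
E
cat > srch.py <<'E'
from h import *; from fk import *
rng=np.random.default_rng(1)
g=np.array([.609,-.124,.103]);H=np.array([.617,.134,.22])
for t in (40,43):
  for flip in (0,1):
    for nm,yaw,gp in (("car",22.2,g),("pre",22.2,g-tool(22.2,t)[0]*.14),("prehi",22.2,g-tool(22.2,t)[0]*.14+[0,0,.12]),("lift",22.2,g+[0,0,.13]),("hook-",2.2,H-[.09,0,0]),("hook",2.2,H),("hooklow",2.2,H-[0,0,.09]),("ret",2.2,H-[0,0,.05]-tool(2.2,t)[0]*.12)):
      z,o=tool(yaw,t,flip); sols=[]
      for k in range(25):
        q=ik(gp+z*.019,o,rng.uniform(LO,HI),w=.001)
        if q is not None: sols.append((margin(q),q))
      sols.sort(key=lambda a:-a[0])
      out=[]
      for m,q in sols:
        if m<.1: break
        if all(np.abs(q-b).max()>.6 for b in out):
          out.append(q); el=fk(q,PAR,True)[2][3]; print(t,flip,nm,round(m,2),q.round(2),"elbow",el.round(2))
        if len(out)>2:break
      if not out: print(t,flip,nm,"none",len(sols))
E
python3 srch.py
```

```text
40 0 car 0.15 [-0.35  1.02  0.99  2.17  4.26  1.21  0.76] elbow [0.43 0.12 0.61]
40 0 car 0.1 [ 1.15  1.04 -1.21  2.1   1.83  0.43 -2.42] elbow [ 0.17 -0.44  0.57]
40 0 pre none 15
40 0 prehi 0.34 [ 0.9   0.2  -0.51  2.09 -0.86  0.53 -0.08] elbow [ 0.04 -0.11  0.84]
40 0 prehi 0.23 [ 1.48  0.4  -1.27  2.07 -0.17  0.4  -0.7 ] elbow [-0.01 -0.22  0.8 ]
40 0 prehi 0.22 [ 0.35  0.17  0.12  2.11 -1.04  0.62  0.09] elbow [ 0.07 -0.07  0.84]
40 0 lift 0.13 [ 1.18  0.7  -1.21  2.04  0.97  0.29 -1.78] elbow [ 0.11 -0.34  0.71]
40 0 hook- none 8
40 0 hook none 10
40 0 hooklow 0.22 [-0.26  0.58 -0.21  2.21  2.29  0.47  2.13] elbow [0.3  0.04 0.76]
40 0 hooklow 0.19 [-0.99  0.78  0.79  2.24  3.64  0.42  0.53] elbow [0.23 0.28 0.71]
40 0 hooklow 0.18 [-0.67  0.62  0.32  2.23  2.87  0.34  1.43] elbow [0.26 0.16 0.76]
40 0 ret none 6
40 1 car 0.26 [ 1.16  1.06 -1.24  2.1   1.82  0.46  0.75] elbow [ 0.16 -0.44  0.56]
40 1 car 0.12 [-0.12  0.78  0.59  2.16  4.29  0.86 -2.24] elbow [0.37 0.01 0.7 ]
40 1 pre 0.13 [ 1.44  0.79 -1.37  2.19  1.17  0.33  1.29] elbow [ 0.03 -0.39  0.68]
40 1 prehi none 5
40
[... 1695 characters left out ...]
1.47  0.82 -1.37  2.22  1.32  0.28  1.18] elbow [ 0.02 -0.4   0.67]
43 1 prehi none 8
43 1 lift 0.15 [ 1.26  0.82 -1.35  2.07  1.28  0.36  1.13] elbow [ 0.1  -0.39  0.67]
43 1 hook- none 18
43 1 hook 0.26 [ 0.3   0.56 -0.95  2.17  1.85  0.71 -0.41] elbow [ 0.27 -0.12  0.76]
43 1 hook 0.22 [-0.29  0.4  -0.19  2.2   2.03  0.38 -0.76] elbow [0.21 0.02 0.81]
43 1 hooklow 0.22 [ 0.43  0.96 -1.21  2.21  2.07  1.1  -0.41] elbow [ 0.39 -0.21  0.61]
43 1 hooklow 0.2 [-0.02  0.64 -0.53  2.23  2.23  0.67 -0.87] elbow [ 0.33 -0.03  0.74]
43 1 hooklow 0.18 [-0.53  0.61  0.12  2.25  2.65  0.46 -1.46] elbow [0.28 0.12 0.76]
43 1 ret 0.12 [ 0.46  0.43 -1.2   2.31  1.72  0.75 -0.42] elbow [ 0.2  -0.13  0.8 ]
```

```bash
cat >> fk.py <<'E'
# hand points in tool frame (TCP origin): tips, finger backs, body corners, camera
HAND=np.array([[x,y,0] for x in(-.011,.011) for y in(-.057,.057)]+[[x,y,-.073] for x in(-.042,.042) for y in(-.057,.057)]+[[.10,y,zz] for y in(-.03,.03) for zz in(-.12,-.16)]+[[x,y,-.2] for x in(-.045,.045) for y in(-.045,.045)])
def hand(q):
    p,T=fk(q,PAR); return T.apply(HAND)+p
E
python3 - <<'E'
from workcell import env
from h import *; from fk import *
t=42; g=np.array([.609,-.124,.103]); z,o=tool(22.2,t)
pre=ik(g+z*.019-z*.13,o,np.array([1.45,.8,-1.33,2.2,1.25,.3,1.2])); print("pre",pre.round(3),margin(pre))
car=ik(g+z*.019,o,pre);print("car",car.round(3))
print(env.solve_ik(g+z*.019-z*.13,o))
s=np.array(env.read_q())
blues=[(.341,-.15),(.387,-.305),(.565,-.261),(.609,-.124)]
def chk(a,b,n=60):
    print("---")
    worst=[9]*4; zm=9
    for i in range(n+1):
        q=a+(b-a)*i/n; P=hand(q); 
        # dense pts
        zm=min(zm,P[:,2].min())
        for k,bb in enumerate(blues):
            m=np.hypot(P[:,0]-bb[0],P[:,1]-bb[1])<.10
            if m.any(): worst[k]=min(worst[k],P[m,2].min())
        if i%15==0: print(fk(q,PAR)[0].round(2),fk(q,PAR,True)[2][3].round(2),P[:,2].min().round(2))
    print(zm,worst)
for v in ([1.3,.0,-.4,2.0,.3,.9,.2],[1.4,.1,-.9,2.2,.6,.6,.7],[1.2,-.1,-.3,1.6,.3,1.0,.2]):
    v=np.array(v);chk(s,v);chk(v,pre)
E
```

```text
pre [ 1.416  0.798 -1.319  2.209  1.308  0.261  1.173] 0.10053126150492961
car [ 1.21   1.158 -1.326  2.113  1.866  0.539  0.776]
[ 1.40797281  0.78333048 -1.30146643  2.20923659  1.29079103  0.24178582
  1.18576295]
---
[ 0.23 -0.58  0.23] [ 0.08 -0.26  0.78] 0.23
[ 0.22 -0.55  0.27] [ 0.04 -0.2   0.81] 0.27
[ 0.21 -0.51  0.31] [ 0.01 -0.15  0.83] 0.3
[ 0.19 -0.48  0.34] [-0.01 -0.08  0.84] 0.33
[ 0.18 -0.44  0.37] [-0.04 -0.02  0.85] 0.35
0.23079147920887325 [9, 9, 9, 9]
---
[ 0.18 -0.44  0.37] [-0.04 -0.02  0.85] 0.35
[ 0.26 -0.45  0.28] [-0.01 -0.12  0.84] 0.27
[ 0.37 -0.4   0.2 ] [ 0.01 -0.22  0.8 ] 0.19
[ 0.47 -0.29  0.16] [ 0.03 -0.31  0.75] 0.15
[ 0.54 -0.15  0.19] [ 0.03 -0.39  0.68] 0.18
0.15167366834890514 [np.float64(0.2047904258489553), np.float64(0.15167366834890514), np.float64(0.15184759040162324), np.float64(0.17501279205782358)]
---
[ 0.23 -0.58  0.23] [ 0.08 -0.26  0.78] 0.23
[ 0.25 -0.53  0.24] [ 0.04 -0.22  0.8 ] 0.24
[ 0.28 -0.48  0.26] [ 0.01 -0.17  0.82] 0.25
[ 0.3  -0.42  0.27] [-0.01 -0.12  0.84] 0.27
[ 0.32 -0.35  0.28] [-0.02 -0.07  0.85] 0.27
0.2307914792
[... 402 characters left out ...]
at64(0.17111270388620567), np.float64(0.18560741255896734)]
---
[ 0.23 -0.58  0.23] [ 0.08 -0.26  0.78] 0.23
[ 0.24 -0.59  0.33] [ 0.04 -0.19  0.81] 0.32
[ 0.24 -0.58  0.43] [ 0.01 -0.12  0.84] 0.41
[ 0.25 -0.56  0.53] [-0.02 -0.05  0.85] 0.5
[ 0.24 -0.52  0.63] [-0.05  0.03  0.85] 0.6
0.23079147920887325 [9, 9, 9, 9]
---
[ 0.24 -0.52  0.63] [-0.05  0.03  0.85] 0.6
[ 0.34 -0.54  0.46] [-0.01 -0.08  0.84] 0.44
[ 0.43 -0.48  0.3 ] [ 0.02 -0.2   0.81] 0.29
[ 0.51 -0.34  0.2 ] [ 0.03 -0.3   0.76] 0.19
[ 0.54 -0.15  0.19] [ 0.03 -0.39  0.68] 0.18
0.17118070668471363 [np.float64(0.20775339404981774), np.float64(0.20775339404969498), np.float64(0.17118070668471363), np.float64(0.17261291894820613)]
```

```bash
cat > via.py <<'E'
from workcell import env
from h import *; from fk import *
pre=np.array([1.408,.783,-1.301,2.209,1.291,.242,1.186])
s=np.array(env.read_q())
blues=[(.341,-.15),(.387,-.305),(.565,-.261),(.609,-.124)]
def worst(a,b,n=30):
    w=9;
    for i in range(n+1):
        P=hand(a+(b-a)*i/n)
        for k,bb in enumerate(blues):
            m=np.hypot(P[:,0]-bb[0],P[:,1]-bb[1])<.085
            if m.any(): w=min(w,P[m,2].min())
    return w
rng=np.random.default_rng(0);best=[]
for k in range(1500):
    v=rng.uniform(np.maximum(LO+.1,[.8,-.1,-1.4,1.2,-.3,.2,-.5]),[1.9,.8,0,2.3,1.8,1.3,1.9])
    p=fk(v,PAR)[0]
    if p[2]<.3 : continue
    best.append((min(worst(v,pre,12),worst(s,v,12))-.005*np.abs(v-pre).sum()-.005*np.abs(v-s).sum(),v))
best.sort(key=lambda a:-a[0])
for b,v in best[:4]: print(round(b,3),v.round(2),worst(s,v),worst(v,pre),fk(v,PAR)[0].round(2),fk(v,PAR,True)[2][3].round(2))
print(worst(pre,pre)); print(hand(pre).round(3)[[0,1,2,3,8,9]])
E
python3 via.py
```

```text
0.149 [ 1.22  0.61 -1.19  1.64  0.58  0.43  0.47] 0.3512531521229811 0.17811602430902856 [ 0.74 -0.28  0.41] [ 0.08 -0.31  0.74]
0.149 [ 1.22  0.58 -0.84  1.67  0.63  0.27  1.13] 9 0.17811602430902856 [ 0.66 -0.48  0.34] [ 0.07 -0.3   0.76]
0.149 [ 1.43  0.69 -1.07  1.68  0.8   0.38  1.18] 9 0.17811602430902856 [ 0.62 -0.5   0.32] [ 0.02 -0.35  0.72]
0.149 [ 1.2   0.54 -0.66  1.56  1.11  0.39  0.69] 9 0.1781160243090287 [ 0.58 -0.65  0.39] [ 0.07 -0.28  0.77]
0.17811602430902856
[[ 0.569 -0.202  0.193]
 [ 0.526 -0.097  0.193]
 [ 0.554 -0.208  0.178]
 [ 0.511 -0.103  0.178]
 [ 0.408 -0.239  0.208]
 [ 0.384 -0.249  0.238]]
```

```bash
python3 - <<'E'
import numpy as np
for n in ["scene","side"]:
    W=np.load(f"pics/{n}0W.npy").reshape(-1,3)
    for b in [(.341,-.15),(.387,-.305),(.565,-.261)]:
        m=(np.hypot(W[:,0]-b[0],W[:,1]-b[1])<.09)&(W[:,2]>.15)&(W[:,2]<.22); s=W[m]
        if len(s): print(n,b,s.min(0).round(3),s.max(0).round(3))
    for x in np.arange(.6,1.0,.05):
        m=(abs(W[:,0]-x)<.025)&(W[:,1]>-.5)&(W[:,1]<.5)&((W[:,2]>.25)); 
        if m.any(): print(x,W[m,2].min().round(2),m.sum())
E
sed -i 's/\.057/.042/g' fk.py
sed -i 's/<\.085/<.06/; s/p\[2\]<.3 /p[2]<.3 or p[0]>.6/; s/worst(v,pre,12)/worst(v,v+(pre-v)*.8,12)/' via.py; python3 via.py
```

```text
scene (0.341, -0.15) [ 0.3   -0.14   0.151] [ 0.35  -0.111  0.2  ]
scene (0.387, -0.305) [ 0.371 -0.306  0.151] [ 0.383 -0.251  0.2  ]
scene (0.565, -0.261) [ 0.568 -0.302  0.152] [ 0.613 -0.265  0.201]
0.6 0.28 1794
0.65 0.25 387
0.7000000000000001 0.25 161
0.7500000000000001 0.25 84
0.8000000000000002 0.25 13066
0.8500000000000002 0.25 4981
0.9000000000000002 0.25 5236
0.9500000000000003 0.25 5967
side (0.341, -0.15) [ 0.301 -0.138  0.151] [ 0.351 -0.107  0.201]
side (0.387, -0.305) [ 0.373 -0.304  0.151] [ 0.383 -0.25   0.202]
side (0.565, -0.261) [ 0.566 -0.304  0.15 ] [ 0.613 -0.263  0.205]
0.6 0.28 1734
0.65 0.25 532
0.7000000000000001 0.25 329
0.7500000000000001 0.25 48
0.8000000000000002 0.25 13212
0.8500000000000002 0.25 8311
0.9000000000000002 0.25 9180
0.9500000000000003 0.25 8948
0.288 [ 1.59  0.05 -0.11  1.34  1.29  1.14  0.71] 9 0.16775146746765324 [-0.3  -0.61  0.87] [-0.04 -0.03  0.85]
0.287 [ 1.61  0.07 -0.09  1.22  0.89  1.26  1.34] 9 0.16719269984806565 [-0.27 -0.6   0.8 ] [-0.04 -0.04  0.85]
0.287 [ 1.81  0.16 -0.26  1.3   1.62  1.07 -0.03] 9 0.1739879697938474 [-0.36 -0.66  0.91] [-0.06 -0.08  0.84]
0.275 [ 1.74  0.25 -0.03  1.35  1.11  0.5   1.2 ] 9 0.16823718201839527 [-0.32 -0.8   0.74] [-0.06 -0.12  0.83]
0.2077398983371688
[[ 0.564 -0.188  0.193]
 [ 0.532 -0.11   0.193]
 [ 0.549 -0.194  0.178]
 [ 0.517 -0.117  0.178]
 [ 0.408 -0.239  0.208]
 [ 0.384 -0.249  0.238]]
```

```bash
cat > via2.py <<'E'
from workcell import env
from h import *; from fk import *
t=42; g=np.array([.609,-.124,.103]); z,o=tool(22.2,t)
pre=ik(g+z*.019-z*.11,o,np.array([1.408,.783,-1.301,2.209,1.291,.242,1.186])); print("pre",pre.round(3),margin(pre),(g+z*.019-z*.11).round(4))
s=np.array(env.read_q())
rings=[(.326,-.125),(.377,-.277),(.59,-.283),(.609,-.124)]
def worst(a,b,n=30):
    # min over path of clearance = distance from hand pts to ring discs (cyl r .03, z<.203)
    w=9
    for i in range(n+1):
        P=hand(a+(b-a)*i/n)
        P=np.vstack([P]+[ (P[a_]+P[b_])/2 for a_,b_ in ((0,4),(1,5),(2,6),(3,7),(8,9),(10,11),(4,5),(6,7),(4,6),(5,7))])
        for bb in rings:
            dr=np.maximum(np.hypot(P[:,0]-bb[0],P[:,1]-bb[1])-.03,0); dz=np.maximum(P[:,2]-.203,0)
            w=min(w,np.hypot(dr,dz).min())
    return w
rng=np.random.default_rng(0);best=[]
for k in range(6000):
    v=rng.uniform(np.maximum(LO+.1,[.8,-.1,-1.4,1.2,-.3,.2,-.5]),[1.9,.9,0,2.3,1.8,1.3,1.9])
    p=fk(v,PAR)[0]
    if not(.3<p[0]<.6 and -.5<p[1]<0 and p[2]>.28): continue
    best.append((min(worst(v,pre,10),worst(s,v,10))-.006*np.abs(v-pre).max()-.006*np.abs(v-s).max(),v))
best.sort(key=lambda a:-a[0])
for b,v in best[:5]: print(round(b,3),v.round(2),worst(s,v),worst(v,pre),fk(v,PAR)[0].round(2),fk(v,PAR,True)[2][3].round(2))
print(worst(pre,pre),worst(s,pre))
E
python3 via2.py
```

```text
pre [ 1.351  0.807 -1.259  2.201  1.455  0.239  1.027] 0.07899101940573991 [ 0.5526 -0.147   0.1706]
0.011 [ 0.84 -0.02 -0.73  2.02  0.57  0.56  0.65] 0.16404953697290953 0.020152894163447645 [ 0.53 -0.21  0.42] [-0.03 -0.02  0.85]
0.01 [ 0.89  0.12 -1.06  2.13  0.74  0.93  1.  ] 0.07641870673927699 0.020441150303498516 [ 0.44 -0.16  0.32] [ 0.03 -0.08  0.84]
0.01 [ 0.8   0.22 -0.95  2.05  1.    0.88  0.18] 0.08757915443839898 0.020441150303498544 [ 0.52 -0.2   0.33] [ 0.07 -0.12  0.83]
0.009 [ 1.07  0.19 -1.14  2.2   1.17  0.67  1.1 ] 0.08019211750920639 0.020441150303498516 [ 0.5  -0.21  0.31] [ 0.03 -0.11  0.84]
0.009 [ 0.93 -0.05 -0.97  1.96  0.76  1.05  0.89] 0.1717544810635785 0.015656046149246074 [ 0.45 -0.23  0.46] [-0.03 -0.01  0.85]
0.020441150303498516 0.0
```

```bash
python3 - <<'E'
from workcell import env
from h import *
env.gripper_to(.05)
env.set_joints([1.07,.19,-1.14,2.2,1.17,.67,1.1]); print(env.read_clock())
env.set_joints([1.351,.807,-1.259,2.201,1.455,.239,1.027])
print(env.read_clock(),env.read_ee_pos(),env.read_wrist_force(),env.read_width())
for n in ["scene","wrist","side"]:
    p,d=env.capture(n); cv2.imwrite(f"pics/{n}1.png",p)
a=cv2.imread("pics/side1.png");b=cv2.imread("pics/wrist1.png")
cv2.imwrite("pics/c1.png",np.hstack([cv2.resize(a[120:320,200:420],None,fx=1.8,fy=1.8),cv2.resize(b,(380,360),interpolation=cv2.INTER_AREA)]))
E
```

```text
2.325
3.2917 [ 0.55271279 -0.14723625  0.17088981] [ 0.02051498 -0.71591054  0.97713009] 0.0500869377841583
```

View pics/c1.png

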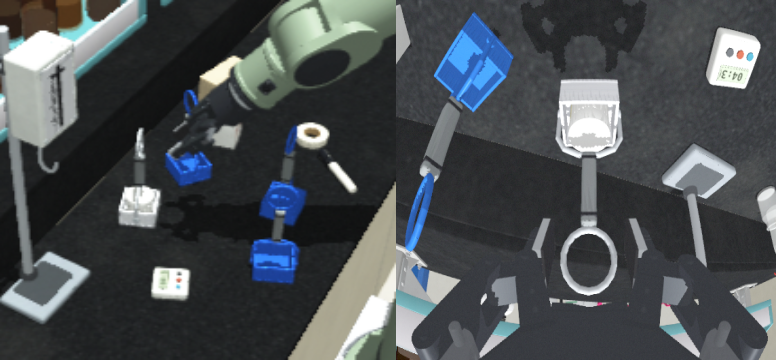

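View pics/scene1.png

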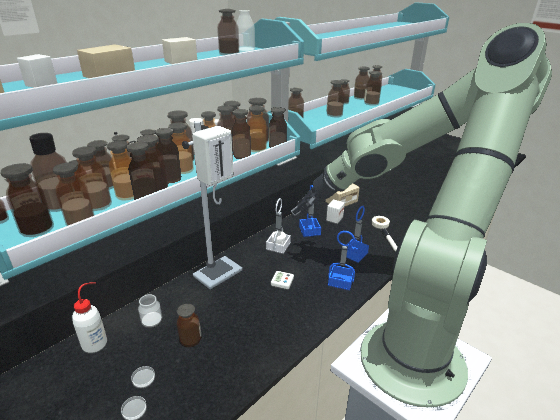

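The wrist view shows the silver carrier square on. Its stem is at x≈590 of the composite, midway between the fingertips (540 and 635), and the ring is clear. Going in.

```bash
python3 - <<'E'
from workcell import env
from h import *
z,o=tool(22.2,42); g=np.array([.609,-.124,.103])
env.move_linear(g+z*.019,o,speed=.08)
env.sleep(.2)
print(env.read_clock(),env.read_ee_pos(),env.read_wrist_force(),env.read_q().round(2))
for n in ["side","wrist"]:
    p,d=env.capture(n); cv2.imwrite(f"pics/{n}2.png",p)
a=cv2.imread("pics/side2.png");b=cv2.imread("pics/wrist2.png")
cv2.imwrite("pics/c2.png",np.hstack([cv2.resize(a[150:270,220:350],None,fx=2.8,fy=2.8),cv2.resize(b,(430,336),interpolation=cv2.INTER_AREA)]))
E
```

```text
5.1667 [ 0.62071976 -0.11943565  0.08904622] [-0.02335977 -0.68936065 -0.27185533] [ 1.17  1.08 -1.23  2.11  1.91  0.44  0.68]
```

View pics/c2.png

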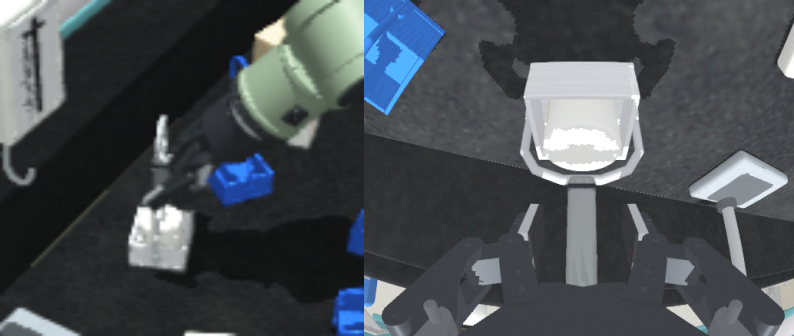

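```bash
python3 - <<'E'
from workcell import env
from h import *
f0=np.mean([env.read_wrist_force()],0)
env.gripper_to(0.0); env.sleep(.2)
print("w",env.read_width(),env.read_wrist_force())
z,o=tool(22.2,42); p=np.array(env.read_ee_pos())
env.move_linear(p+[0,0,.05],speed=.06); env.sleep(.4)
print(env.read_clock(),env.read_width(),env.read_wrist_force(),f0,env.read_ee_pos(),env.read_q().round(2))
for n in ["side","wrist"]:
    q,d=env.capture(n); cv2.imwrite(f"pics/{n}3.png",q)
a=cv2.imread("pics/side3.png");b=cv2.imread("pics/wrist3.png")
cv2.imwrite("pics/c3.png",np.hstack([cv2.resize(a[150:270,220:350],None,fx=2.8,fy=2.8),cv2.resize(b,(430,336),interpolation=cv2.INTER_AREA)]))
E
```

```text
w 0.01466992720075576 [-0.0738113  -0.90466311 -1.29438205]
7.25 0.01520315338789929 [ 0.83502526 -0.26898502 -3.86805624] [ 0.19497418 -0.34267328 -0.22602026] [ 0.62073577 -0.11925291  0.13872565] [ 1.17  0.93 -1.23  2.1   1.7   0.35  0.79]
```

View pics/c3.png

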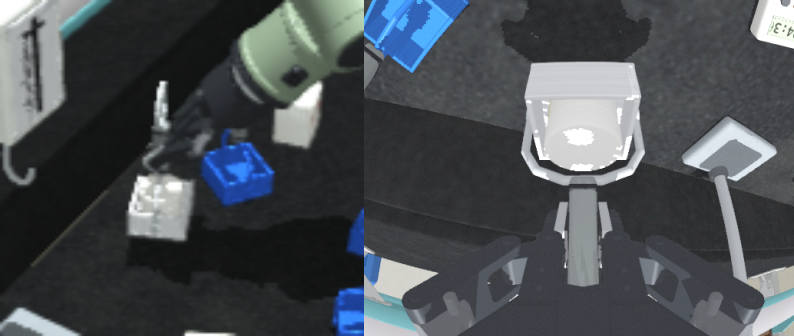

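Lifted level, tub still in the tray, and the weight reads about 3.6 N. Next I'll bring it in front of the hook.

```bash
python3 - <<'E'
from workcell import env
from h import *
S=np.array([.617,.134]); yaw=2.2
c,s=np.cos(np.radians(yaw)),np.sin(np.radians(yaw))
z,o=tool(22.2,42); z2,o2=tool(yaw,42)
try:
    env.move_linear(np.array([.609-.03,-.124,.225])+z*.019,o,speed=.1)
    print(env.read_clock(),env.read_q().round(2))
    xy=S-.055*np.array([c,s])
    env.move_linear(np.array([xy[0],xy[1],.225])+z2*.019,o2,speed=.1)
except env.MotionError as e: print("ERR",e)
env.sleep(.3)
print(env.read_clock(),env.read_width(),env.read_wrist_force(),env.read_ee_pos(),env.read_q().round(2))
from ov import *
ee=np.array(env.read_ee_pos())-z2*.019
b={"scene":(180,140,280,265),"side":(180,150,280,275)}
ims=[]
for n in b:
    p,d=env.capture(n); cv2.imwrite(f"pics/{n}4.png",p); np.save(f"pics/{n}4.npy",d)
    ims.append(draw(p,carrier_pts((ee[0],ee[1],ee[2]-.103),yaw)+balance_pts((.617,.134),2.2),env.camera_params(n),b[n],4))
cv2.imwrite("pics/ov4.png",np.hstack(ims))
E
```

```text
8.2833 [ 1.29  0.78 -1.34  2.13  1.28  0.32  1.1 ]
11.6083 0.014979579800911694 [ 0.09062026  0.97545749 -4.45870479] [0.57476188 0.13229193 0.21087266] [ 0.54  0.71 -1.39  2.27  1.79  1.02 -0.33]
```

View pics/ov4.png

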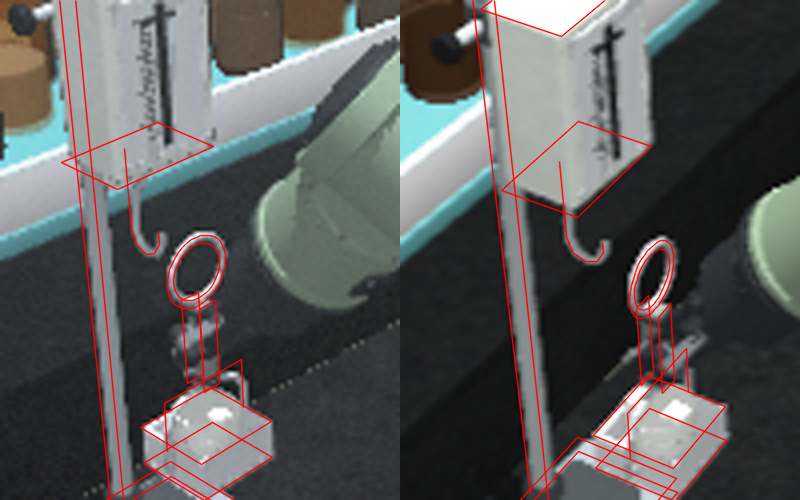

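The carrier overlay from the arm's own pose matches both views. The ring is at scene (222,207), in front of and level with the hook tip at (219,200). I'll move in part of the way and look.

```bash
cat > step.py <<'E'
from workcell import env
from ov import *
def snap(k,boxes=None,s=4,yaw=2.2,q=0,over=False):
    z2,_=tool(yaw,42)
    ee=np.array(env.read_ee_pos())-z2*.019
    b=boxes or {"scene":(180,140,280,265),"side":(180,150,280,275)}
    ims=[]
    for n in b:
        p,d=env.capture(n); cv2.imwrite(f"pics/{n}{k}.png",p); np.save(f"pics/{n}{k}.npy",d)
        ims.append(draw(p,(carrier_pts((ee[0],ee[1],ee[2]-.103),yaw)+balance_pts((.617,.134),2.2,q)) if over else [],env.camera_params(n),b[n],s))
    cv2.imwrite(f"pics/ov{k}.png",np.hstack(ims))
def F(n=8):
    a=[]
    for i in range(n):
        a.append(env.read_wrist_force()); env.sleep(.03)
    return np.mean(a,0),np.std(a,0)
E
python3 - <<'E'
from step import *
print("F before",[x.round(2) for x in F()])
c,s=np.cos(np.radians(2.2)),np.sin(np.radians(2.2))
p=np.array(env.read_ee_pos())
env.move_linear(p+np.array([c,s,0])*.037,speed=.05); env.sleep(.2)
print("F",[x.round(2) for x in F()],env.read_clock(),env.read_q().round(2))
snap(5,{"scene":(195,175,265,235),"side":(200,185,270,245)},5.7)
E
```

```text
F before [array([-0.28, -0.08, -4.94]), array([0.54, 0.29, 0.39])]
F [array([-0.11,  0.02, -4.48]), array([0.29, 0.5 , 0.52])] 13.3333 [ 0.53  0.75 -1.35  2.19  1.8   1.   -0.26]
```

View pics/ov5.png

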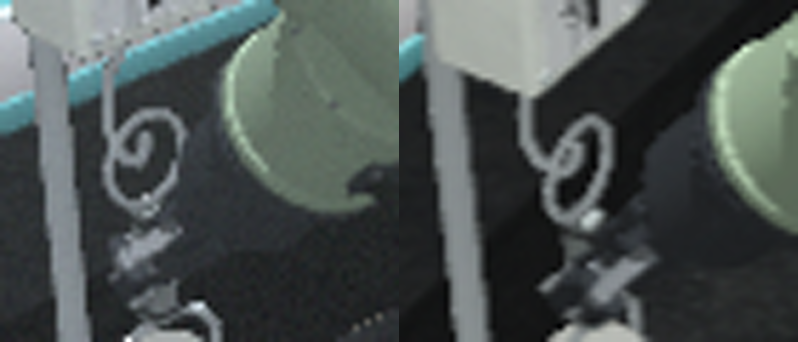

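```bash
python3 - <<'E'
from step import *
c,s=np.cos(np.radians(2.2)),np.sin(np.radians(2.2))
p=np.array(env.read_ee_pos())
env.move_linear(p+np.array([c,s,0])*.0175,speed=.04); env.sleep(.3)
print("F",[x.round(2) for x in F(20)],env.read_clock(),env.read_q().round(2),env.read_ee_pos())
snap(6,{"scene":(195,175,265,235),"side":(200,185,270,245)},5.7,over=False)
E
```

```text
F [array([-0.18,  0.18, -4.48]), array([0.34, 0.46, 0.51])] 14.9833 [ 0.52  0.76 -1.33  2.15  1.8   0.99 -0.22] [0.62918326 0.13445765 0.2108647 ]
```

View pics/ov6.png

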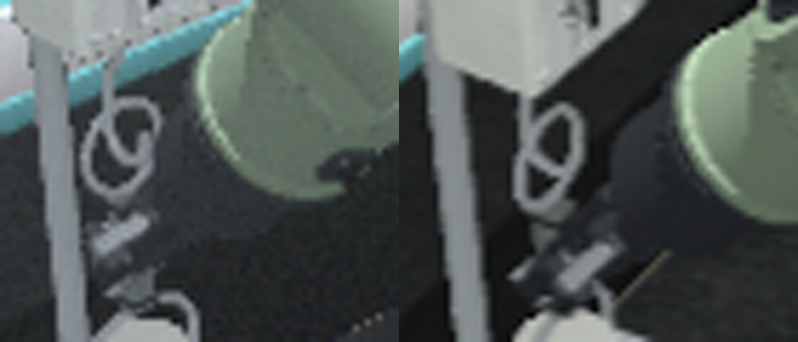

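```bash
python3 - <<'E'
from ov import *
from workcell import env
ims=[]
p0=(.617,.134)
for n,box in {"scene":(200,180,230,210),"side":(208,190,238,220)}.items():
    c=env.camera_params(n)
    img=cv2.imread(f"pics/{n}0.png")
    ims.append(draw(img,balance_pts(p0,2.2)[-1:],c,box,13))
    img=cv2.imread(f"pics/{n}6.png")
    ee=np.array([0.62918326,0.13445765,0.2108647])-tool(2.2,42)[0]*.019
    ims.append(draw(img,carrier_pts((ee[0],ee[1],ee[2]-.103),2.2)[4:6],c,box,13))
print(ee)
cv2.imwrite("pics/ov7.png",np.vstack([np.hstack(ims[:2]),np.hstack(ims[2:])])[:780:1])
im=cv2.imread("pics/ov7.png"); cv2.imwrite("pics/ov7.png",cv2.resize(im,(600,600)))
E
```

```text
[0.61647915 0.13396961 0.22498445]
```

View pics/ov7.png

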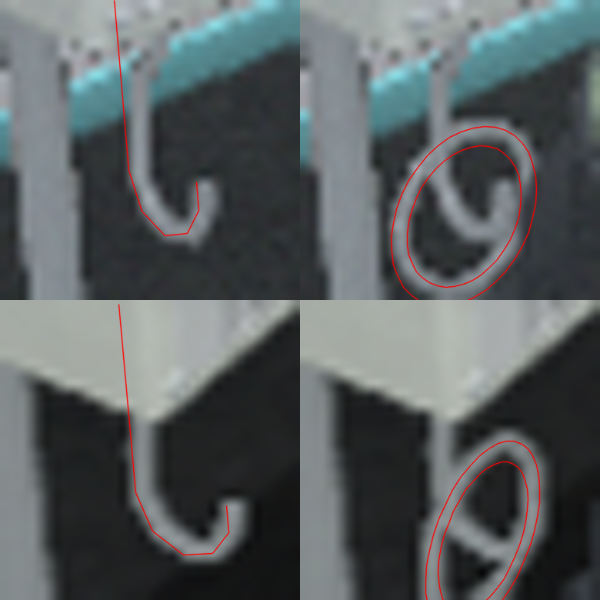

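```bash
python3 - <<'E'
from step import *
t=env.read_clock(); a=[np.round(env.read_wrist_force()[2],2) for _ in range(6)]; print(t,env.read_clock(),a)
p=np.array(env.read_ee_pos())
p=p+[-.002,-.0014,0]
env.move_linear(p,speed=.02)
env.move_linear(p-[0,0,.022],speed=.03); env.sleep(.2)
print("F",[x.round(2) for x in F(12)],env.read_clock(),env.read_ee_pos())
snap(8,{"scene":(195,175,265,235),"side":(200,185,270,245)},5.7)
E
```

```text
15.0833 15.0833 [np.float64(-4.06), np.float64(-4.06), np.float64(-4.06), np.float64(-4.06), np.float64(-4.06), np.float64(-4.06)]
F [array([-0.06,  0.09, -4.37]), array([0.55, 0.5 , 0.49])] 16.8417 [0.62714172 0.13308466 0.18886213]
```

View pics/ov8.png

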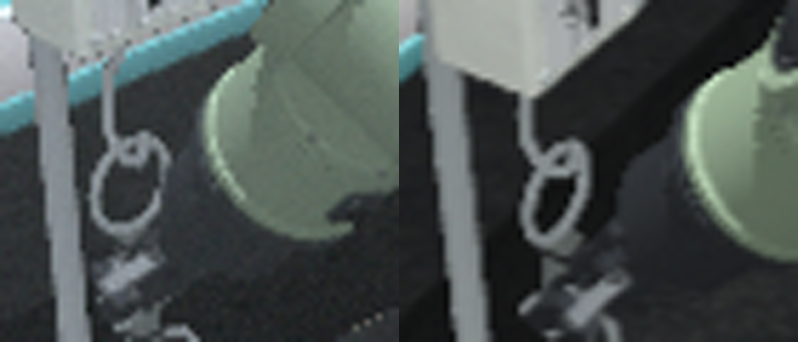

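The ring wire is inside the bowl in both views, just short of contact. Now I'll lower it onto the spring.

```bash
python3 - <<'E'
from step import *
p=np.array(env.read_ee_pos()); D=[]
for dz in (.010,.020,.032):
    env.move_linear(p-[0,0,dz],speed=.012); env.sleep(.25)
    f,sd=F(12); D.append((dz,f[2])); print(dz,f.round(2),env.read_clock(),env.read_ee_pos().round(4))
D=np.array(D); print(np.polyfit(D[:,0],D[:,1],1))
snap(9)
E
```

```text
0.01 [-0.1  -0.28 -3.93] 18.575 [0.6272 0.133  0.1789]
0.02 [ 0.02 -0.07 -2.61] 20.2083 [0.6272 0.133  0.1689]
0.032 [-0.14 -0.1  -1.02] 22.0083 [0.6272 0.133  0.1569]
[132.30590248  -5.25665573]
```

View pics/ov9.png

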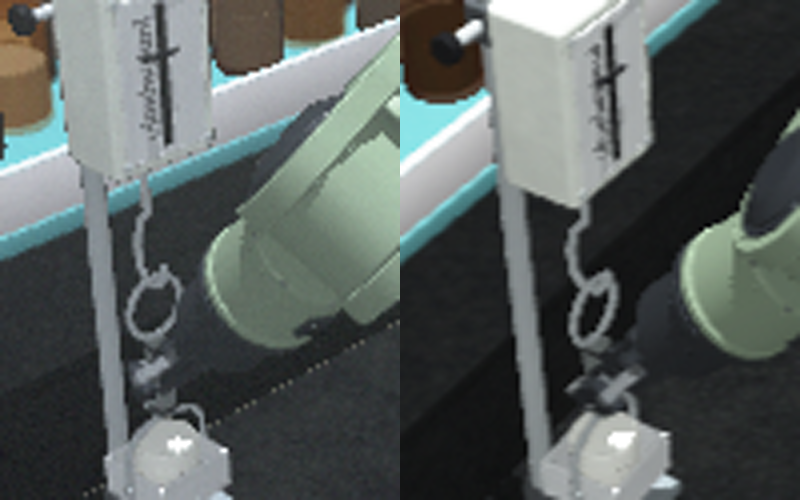

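```bash
python3 - <<'E'
from step import *
p=np.array(env.read_ee_pos())
env.move_linear(p-[0,0,.0085],speed=.010); env.sleep(.3)
f,sd=F(50); print(f.round(3),sd.round(2),env.read_clock(),env.read_ee_pos().round(4),env.read_ft_torque())
E
```

```text
[-0.155  0.201 -0.197] [0.49 0.49 0.45] 25.075 [0.6272 0.133  0.1484] [-0.04117285  0.74092173  0.07622052]
```

```bash
python3 - <<'E'
from step import *
p=np.array(env.read_ee_pos())
env.move_linear(p-[0,0,.0010],speed=.005); env.sleep(.2)
f,sd=F(60); print(f.round(3),sd.round(2),env.read_clock(),env.read_ee_pos().round(4))
E
```

```text
[-0.263  0.253 -0.111] [0.54 0.57 0.47] 27.625 [0.6271 0.133  0.1474]
```

```bash
python3 - <<'E'
from step import *
p=np.array(env.read_ee_pos())
env.move_linear(p-[0,0,.0004],speed=.004); env.sleep(.15)
w=env.read_width(); print(w)
for k in range(1,7):
    env.gripper_to(w+.0006*k); print(env.read_clock(),round(env.read_width(),5),env.read_wrist_force().round(2))
snap(10)
E
```

```text
0.015448525799934599
28.2417 0.01589 [0.38 0.22 0.09]
28.4583 0.01678 [-0.64 -0.21 -0.05]
28.675 0.01735 [0.28 0.33 0.23]
28.8917 0.0174 [0.52 0.41 0.15]
29.1083 0.01854 [-0.61 -0.2   0.32]
29.325 0.01905 [ 0.35 -0.56  0.42]
```

View pics/ov10.png

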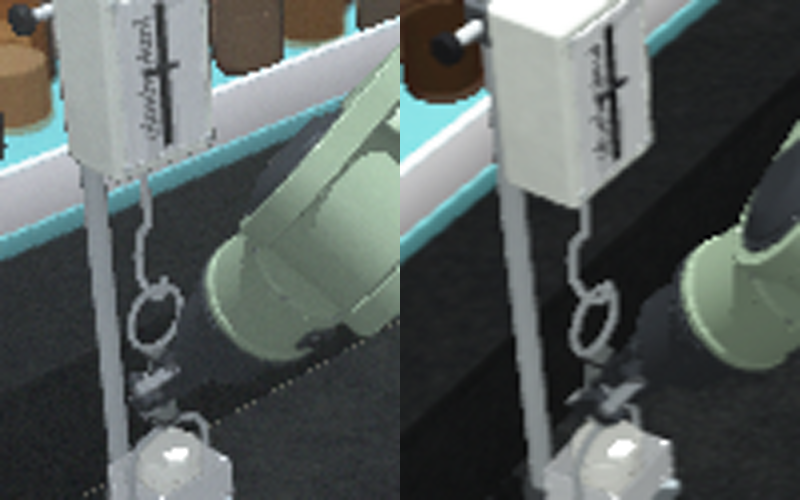

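```bash
python3 - <<'E'
from step import *
for w in (.022,.026,.032,.04,.05):
    env.gripper_to(w); print(env.read_clock(),round(env.read_width(),5),env.read_wrist_force().round(2))
env.sleep(.3)
snap(11)
p,d=env.capture("wrist"); cv2.imwrite("pics/w11.png",p)
E
```

```text
29.6417 0.022 [-0.4  -0.83 -0.73]
29.8583 0.02602 [ 0.6   0.31 -0.13]
30.0917 0.03159 [ 1.12  0.01 -0.06]
30.3417 0.04019 [ 0.3  -0.99 -0.38]
30.6 0.05008 [ 0.11 -0.02 -0.12]
```

View pics/ov11.png

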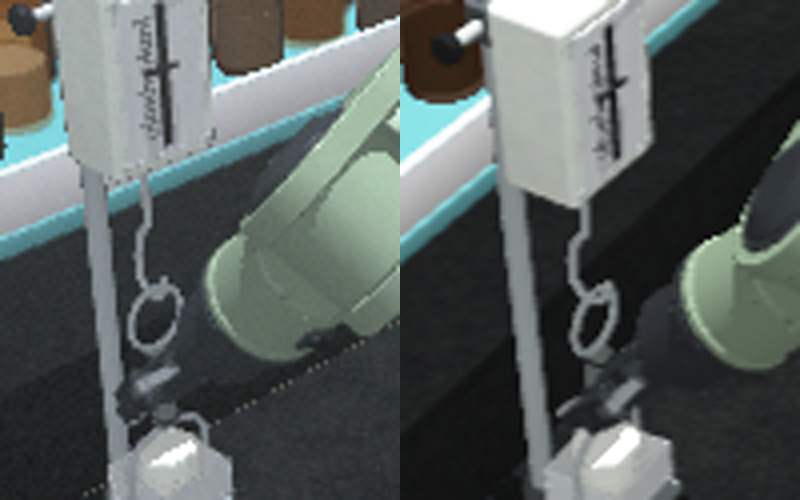

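View pics/w11.png

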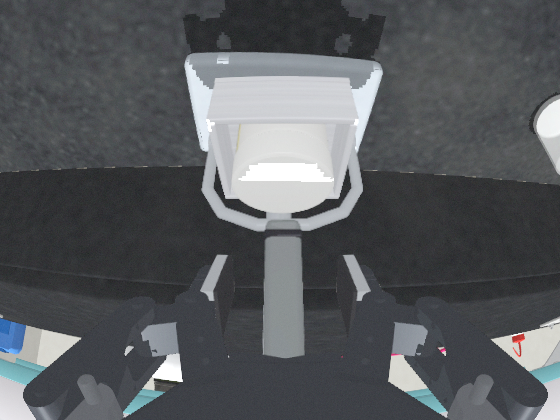

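The carrier hangs free, with the stem at wrist (283,290) midway between the open fingers. Backing out along the tool axis.

```bash
python3 - <<'E'
from step import *
z,o=tool(2.2,42); p=np.array(env.read_ee_pos())
try: env.move_linear(p-z*.11,speed=.06)
except env.MotionError as e:
    print("ERR",e); env.move_linear(p-z*.08,speed=.06)
print(env.read_clock(),env.read_q().round(2),env.read_ee_pos())
ws=[]
for k in range(3):
    q,d=env.capture("side"); ws.append(q); env.sleep(.3)
print([np.abs(ws[i][150:290,180:290].astype(int)-ws[0][150:290,180:290]).mean().round(2) for i in (1,2)])
snap(12,{"scene":(180,140,280,265),"side":(180,150,280,275)})
p,d=env.capture("wrist"); cv2.imwrite("pics/w12.png",p)
E
```

```text
33.0333 [ 0.57  0.64 -1.43  2.3   1.73  0.97 -0.34] [0.55362903 0.13022116 0.22848147]
[np.float64(0.52), np.float64(0.53)]
```

View pics/ov12.png

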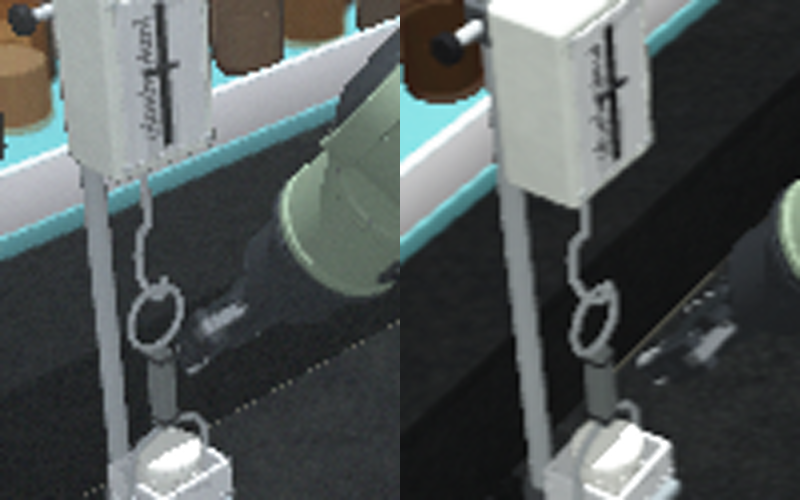

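View pics/scene12.png

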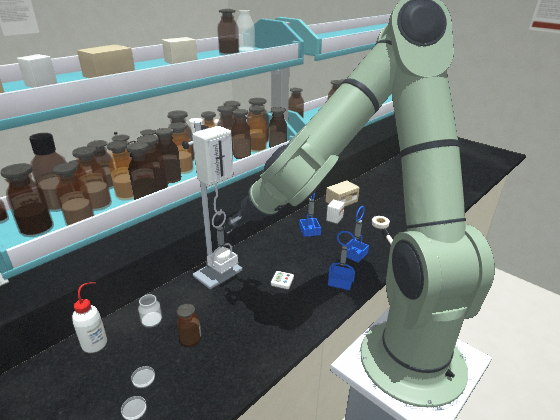

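View pics/w12.png

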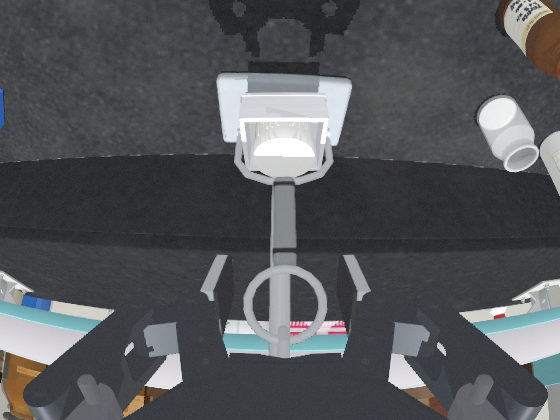

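```bash
python3 - <<'E'
from step import *
env.sleep(1.5)
q,d=env.capture("side"); q1,d1=env.capture("scene")
a=cv2.imread("pics/side12.png").astype(int); r=np.s_[195:275,215:255]
print("hang diff",np.abs(q[r].astype(int)-a[r]).mean(), "wall noise",np.abs(q[300:330,250:280].astype(int)-a[300:330,250:280]).mean())
o=cv2.imread("pics/scene0.png").astype(int)
for n,b in dict(bottle=np.s_[300:350,170:205],jar=np.s_[290:330,135:165],timer=np.s_[268:292,268:298],carton=np.s_[198:222,325:345]).items():
    print(n,np.abs(q1[b].astype(int)-o[b]).mean().round(1))
W=cloud("side",d,env.camera_params("side")).reshape(-1,3)
W=W[np.isfinite(W[:,0])]
m=(np.hypot(W[:,0]-.615,W[:,1]-.133)<.05)&(W[:,2]>.03)&(W[:,2]<.1); print("carrier tray z",np.percentile(W[m,2],[2,50,98]).round(3),W[m].mean(0).round(3))
print(env.read_clock()); env.hand_in()
E
```

```text
hang diff 0.47072916666666664 wall noise 0.5303703703703704
bottle 2.5
jar 2.0
timer 2.1
carton 1.4
carrier tray z [0.059 0.083 0.099] [0.602 0.145 0.081]
35.8333
the job is handed in; nothing more can be done
```

The silver carrier, with the tub still standing in it, now hangs from the balance hook, and I handed the job in at 35.8 s of the 58 s allowed.

- **Lifting and hooking:** I pinched the stem with the gripper leaning back 42°, carried the carrier to the front of the hook and passed the tip through the ring.
- **Loading the spring:** I lowered it at about 1 cm/s until the wrist force was near zero, having read about 4.5 N when lifted. I then opened the fingers in small steps and backed out along the tool axis.
- **Reading:** the hook went down about 36 mm, worked out from how far I lowered the arm. The tray underside is near z = 0.06 m by the depth image, which agrees.
- **Stillness:** over the last 1.5 s the hanging carrier changed no more than picture noise, with the gripper clear of it.
- **Other things:** the bottle, jar, timer and carton look to be in the same places as at the start. The picture differences there were slight, and I put them down to noise and changed shadows.

**Uncertain or disagreeing:**
- The wrist force was noisy, about 0.5 N per reading, so the balance point before release is known only to about 0.1 N, or 1 mm of hook travel. I saw no jump in the pictures, but they were not continuous.
- The first lifted reading, 3.6 to 3.9 N, was lower than the later averages of about 4.5 N.
- The hook lay about 2 mm from my first camera estimate, and I corrected this before lowering.

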